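# Brush out the screw feeder's hopper cup, then hold its sprung cover open

### The job

Clean the screw feeder for service: take the round bottle brush from its stand, stroke it up and down inside the feeder's open hopper cup twice, each time down to the cup's floor and back up to about half the cup's height or more, and stand the brush upright in its stand again. Then lift the feeder's hinged cover by its bar handle to 60 degrees from shut; it springs shut if let go, so finish while still holding it there steadily with the gripper. Leave the clear screw box, the small three-knob block and the tape roll where they are.

Things in the scene. Friction and masses are not known exactly. Their poses are not given: they have to be found in the camera images.
- feeder: screw feeder fixed to the bench: dark base plate 130 x 204 mm (x, y), top at 12 mm, with a grey open-topped housing (120 mm in x, 104 mm in y, 72 mm high, centred at y = -46 mm) under a hinged aluminium cover, and a round steel hopper cup at y = +56 mm. Origin: centre of its underside. x points from its front (handle side, towards the robot) to its hinge side, y towards the cup, z up
- cup_floor (a point): centre of the inner floor of the hopper cup, 17 mm above the bench; the cup is an upright straight cylinder, inner diameter 60 mm, wall 4 mm, open at the top, 75 mm deep inside
- cup_rim (a point): centre of the hopper cup's mouth, 92 mm above the bench
- cover (a joint): angle of the hinged cover in rad: 0 shut, grows as the front edge rises, stop at 1.75; 60 degrees is 1.047. The cover (plate 124 x 108 x 4 mm, 0.2 kg) is pulled shut by its weight and a spring; 1 to 4 N at the handle holds it anywhere
- cover_hinge (a point): middle of the cover's hinge line, along the feeder's y axis, at the rear top edge of the housing, 75 mm above the bench (feeder frame 60, -46, 75 mm)
- cover_handle (a point): middle of the cover's bar handle: steel bar 9 mm in diameter along the feeder's y, 76 mm free between its arms, 162 mm from the hinge line (same height), 34 mm gap to the cover's front edge, nothing under it; 77 mm above the bench when shut. Pinch it from above, closing along the feeder's x, tool kept upright: the bar turns between the fingers as the cover swings
- brush: round bottle brush, 190 mm long, 0.05 kg, standing bristles down in its stand. Origin: centre of the flat lower end of the bristles; z up along the brush to the handle. Bristles 24 mm in diameter up to 55 mm, wire 5 mm in diameter up to 102 mm, wooden handle 15 mm in diameter from 114 to 180 mm. The bristles are stiff (rigid)
- brush_grip (a point): point on the brush's axis in its handle, 150 mm above its lower end: a good place to grip it from above, at any yaw
- stand: fixed brush stand, left or right of the feeder (the tip-cleaner pot is on the other side): round foot 68 mm in diameter with an upright grey tube, 46 mm outside and 38 mm inside diameter, 66 mm high. Origin: centre of its underside
- stand_floor (a point): centre of the flat floor inside the stand's tube, 8 mm above the bench, on which the brush stands
- stand_rim (a point): centre of the mouth of the stand's tube, 66 mm above the bench
- screw_case: bystander: clear box of screws, 54 x 52 x 26 mm, loose, in front of the feeder. Origin: centre of its underside
- coupler: bystander: small black block with three white knobs, 30 x 50 x 20 mm, loose, in front of the feeder. Origin: centre of its underside
- tape_roll: bystander: roll of tape lying flat, 62 x 66 x 18 mm, loose, behind and left of the feeder. Origin: centre of its underside
- dish: fixed bystander: dark round dish 72 mm in diameter with a soldering-tip cleaner pot (56 mm in diameter, 62 mm high) fixed on it, left or right of the feeder, on the side where the brush stand is not. Origin: centre of the dish's underside
There are look-alikes about, which are no part of the job. What is meant by the brush is not purple, and is the smaller of those in its own colour.

How it is judged (in metres and radians):
On the way, in this order (a step that is already met when the one before it is completed fails the run):
1. the brush's lower end is inside the hopper cup, within 15 mm of its floor (horizontal distance between brush and cup_floor below 0.03 m and z of brush in the frame of cup_floor below 0.015 m), for 0.1 s.
2. the brush is raised in the cup, its lower end 35 mm or more above the cup's floor (horizontal distance between brush and cup_floor below 0.03 m and z of brush in the frame of cup_floor above 0.035 m), for 0.1 s.
3. the brush is down again, within 15 mm of the cup's floor (all of step 1), for 0.1 s.
4. the brush is raised in the cup a second time, 35 mm or more above the cup's floor (all of step 2), for 0.1 s.
5. the brush stands upright in its stand again and is let go (horizontal distance between brush and stand_floor below 0.015 m and z of brush in the frame of stand_floor below 0.008 m and angle between brush's own z axis and vertical below 0.2 rad and contact force between each of the arm, the fingers and brush below 0.05 N), for 0.3 s.
At the end, for the whole second after the job is handed in: The cover is held still by the fingers (more than 0.5 N on it) at 60 degrees, 6 degrees either way (joint 0.942 to 1.152 rad), and the brush stands upright in its stand, on its floor (within 15 mm of the centre, lower end within 8 mm of the floor, leaning less than 0.2 rad), untouched (value of joint cover between 0.942 and 1.152 rad and velocity of joint cover between -0.05 and 0.05 rad/s and contact force between the fingers and feeder above 0.5 N and horizontal distance between brush and stand_floor below 0.015 m and z of brush in the frame of stand_floor below 0.008 m and angle between brush's own z axis and vertical below 0.2 rad and contact force between the fingers and brush below 0.05 N); the arm keeps its last pose, push and grip.
It fails at once if the screw box, the three-knob block or the tape roll was moved more than 30 mm (distance of any of screw_case, coupler, tape_roll from where it was at the start of the episode above 0.03 m).
It also fails if it takes over 61 s, if anything falls off the work surface, if the arm or the gripper's body presses on something with over 40 N, if the wrist force passes 120 N, or if a joint passes its speed limit or range.

### The arm

A 6-joint arm with a two-finger parallel gripper is mounted at the origin on a cart in front of the work surface, level with it; the furniture and walls round the work are solid. World frame = base frame: x ahead of the robot, y to its left, z up, the work surface at z = 0. Lengths are in m, angles in degrees, forces in N, time in s.
With the tool pointing down it reaches from about 0.4 to 0.825 m from the base axis. Payload 7 kg.
Tool frame: the origin (TCP) lies midway between the tips of the shut fingers; the grasp point (between the pads) lies 19 mm behind it; z points along the fingers, y is the line along which they close (so a half turn about z gives the same grasp; the last joint's range is limited). The gripper opens to 88 mm and grips with 3 to 60 N. Pads are 19 mm wide; open, the fingers measure 130 mm over their backs; the gripper's body (78 mm by 193 mm) begins 47 mm behind the grasp point.
Start: joints at [80.965, 20.546, 0.682, 0, -70.136, -16.507], TCP at [0.291, 0.609, 0.227] pointing down, gripper open.
Joint ranges: [-176.03, 176.03], [-82.01, 121.73], [-58.28, 71.71], [-173.87, 95.51], [-174.79, -0.11], [-173.66, 173.66]. Speed limits (degrees/s): [136.94, 136.94, 172.46, 180, 180, 180].

### API

Orientations are given as [roll, pitch, yaw] about the fixed x, y, z axes, in that order (R = Rz(yaw) Ry(pitch) Rx(roll)).
In Python, from plant import r gives the robot as it stands.
- The arm moves only by the tool carry_out, never from a script. Its argument "deltas" is a list of rows, each a list of 3 entries, a list of its own where there are three numbers: the opening, from 0 (shut) to 1 (fully open), then the shift along the tool's x, y, z in mm, then the turn, a rotation vector about the tool's x, y, z in rad. In form: [[gripper, [tx, ty, tz], [rx, ry, rz]], ...]. A call has 1 to 12 rows; each row is the pose to reach, as a shift and turn from the pose commanded when the call began, along the tool's axes at that moment; what a row does not reach only later rows make up. A row lasts 1/10 s, in which the tool goes at most 50 mm and 8.59 degrees, less where a joint would pass 70% of its speed; a pose out of reach is approached as far as the arm can. A call with a gripper value outside its range is refused whole. The fingers move at their own pace and stop on an object; "squeeze" is the grip in N (left out, the last holds). Time passes only in rows, so rows that repeat a pose let the fingers close. It gives the time, the measured TCP pose, the force, the opening and the grip force at its end, in the units of the state.
- r.get_state(): the state, without advancing time (a new reading comes with each control period).
- r.capture(name): name is "scene" or "top" or "wrist"; returns (picture, depth): 400x640x3 uint8, red, green, blue; 400x640 float32, m along the optical axis (not along the pixel's ray), 0 where there is no reading.
- r.get_calibration(name): a dict with "fov_y" (degrees; the focal length in pixels is half the picture's height over the tangent of half this angle, whatever the lens; pixels are square), "cx", "cy" (the principal point, pixels), "view" (4x4, takes a point from world to camera coordinates). Camera axes: x right, y down, z forward; pixel columns grow to the right and rows downward; lengths in m; the calibration is good to about 2 mm. A picture is of the moment at which its call begins: read the wrist's pose just before it. get_calibration takes no time and is no camera call; for the wrist camera it gives the pose at the moment of the call.
- r.close_job(): hands the job in; it is judged then, once.
The state is a dict: "time_s": time; "joints": joint angles; "qd": joint speeds; "joint_torque": joint torques, N m; "tcp_pos": TCP position; "eef_rot": TCP orientation; "contact_force": force on the tool from outside, world axes, zero at the start; "moment": the same for the moment, N m; "gripper_width": finger opening in m; "gripper_force": force on a finger pad.
Only numpy, scipy, OpenCV 4.12 (cv2) and the standard library are available. Lean on these libraries where they do the work, as an engineer would, in place of code of your own. Each camera call takes 0.05 s, during which the arm holds its last target. There are 200 camera calls.

## Working session

There is one attempt and no reset: what is moved stays moved. The work goes in short steps, Python scripts to look and compute and a tool call to move; the robot and the scene stay as the last step left them, time stands still between calls to the robot, and variables do not carry over. Pictures are saved under pics/ and viewed, at most 10 in all, crops included, and the job is handed in when it is done.

Besides the shell and the picture viewer there is one more tool, called after "Request:" as name(argument=value, ...), one argument or row to a line, values as JSON. carry_out: Moves the arm, as the interface text tells. Its arguments: {"type":"object","properties":{"deltas":{"type":"array"},"squeeze":{"type":"number"}},"required":["deltas"]}

```bash
mkdir -p pics
cat > h.py <<'E'
import numpy as np,cv2
from plant import r
def cap(n,save=None):
    c=r.get_calibration(n); p,d=r.capture(n)
    if save: cv2.imwrite('pics/'+save,p[:,:,::-1])
    np.savez('%s.npz'%n,p=p,d=d,V=np.array(c['view']),f=200/np.tan(np.radians(c['fov_y']/2)),cx=c['cx'],cy=c['cy'])
    return p,d
def world(n):
    z=np.load('%s.npz'%n); d=z['d']; v,u=np.mgrid[:400,:640]
    P=np.stack([(u-z['cx'])/z['f']*d,(v-z['cy'])/z['f']*d,d,np.ones_like(d)],-1)
    W=P@np.linalg.inv(z['V']).T
    W=W[...,:3]; W[d==0]=np.nan
    return W,z['p']
E
python3 - <<'E'
from h import *
cap('scene','s.png');cap('top','t.png')
for n in('scene','top'):
    z=np.load(n+'.npz');print(n,z['f'],np.linalg.inv(z['V']).round(3).tolist())
print(r.get_state())
E
```

```text
scene 377.0907033770422 [[0.492, -0.61, 0.621, -0.105], [-0.87, -0.36, 0.335, -0.282], [0.019, -0.706, -0.708, 0.859], [0.0, 0.0, 0.0, 1.0]]
top 390.99358617845337 [[-0.013, -0.989, 0.146, 0.403], [-1.0, 0.017, 0.025, 0.034], [-0.028, -0.146, -0.989, 1.061], [0.0, 0.0, 0.0, 1.0]]
{'time_s': 0.1, 'joints': array([ 8.09664048e+01,  2.05844394e+01,  6.37818212e-01, -1.82656540e-02,
       -7.01368846e+01, -1.65077152e+01]), 'qd': array([-0.02346003, -0.07269971,  0.1511554 ,  0.05072523, -0.0557667 ,
        0.06247703]), 'joint_torque': array([-2.47523079e-03, -5.84162772e+01,  2.93749684e+01,  7.01535568e+00,
        1.02007360e-02, -4.56197461e-05]), 'tcp_pos': array([0.29085477, 0.60861301, 0.22573821]), 'eef_rot': array([ 1.79915057e+02, -7.26576524e-03, -2.55475237e+01]), 'contact_force': array([-0.15237125, -0.14421134,  0.16574701]), 'moment': array([-0.0349602 , -0.06414395, -0.0252741 ]), 'gripper_force': 0.0, 'gripper_width': 0.08779695742393975}
```

View pics/s.png

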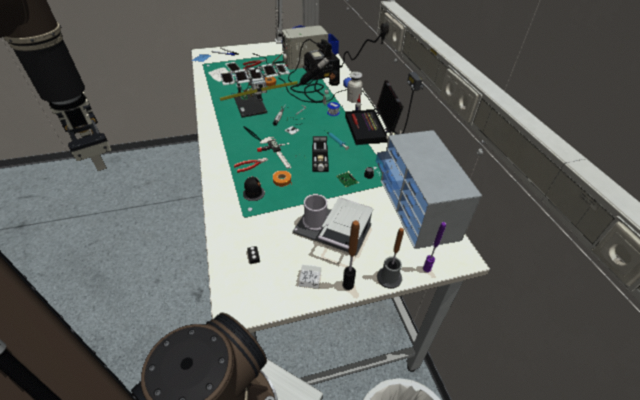

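View pics/t.png

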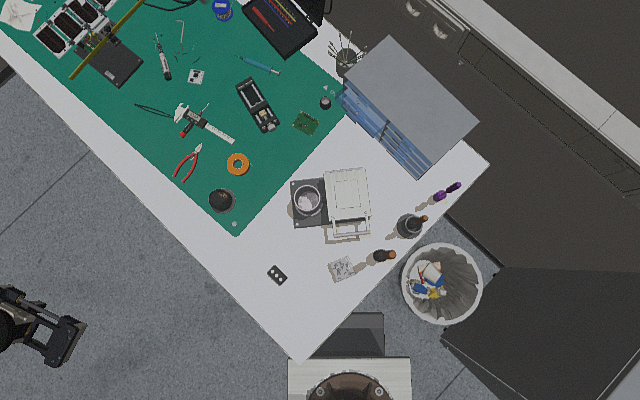

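The pictures show three brush-like things: a brown-handled one standing free in front (scene 354,240; top 384,256), a brown-handled one in the grey stand (scene 398,242; top 412,224), and a purple one (scene 440,235; top 447,190). By the description the target is the smaller brown one, which looks like the one in the stand. I'll check that in a close crop.

Run:
```python
from h import *
W,p=world('scene');Wt,pt=world('top')
a=cv2.resize(p[180:300,280:460],None,fx=4.4,fy=4.4,interpolation=cv2.INTER_CUBIC)[:528]
cv2.imwrite('pics/c1.png',a[:,:,::-1])
b=cv2.resize(pt[155:275,280:460],None,fx=4.4,fy=4.4,interpolation=cv2.INTER_CUBIC)
cv2.imwrite('pics/c2.png',b[:,:,::-1])
# brown pixels clusters
for n,(w,q) in dict(scene=(W,p),top=(Wt,pt)).items():
    h=cv2.cvtColor(q,cv2.COLOR_RGB2HSV)
    m=((h[...,0]<20)&(h[...,1]>110)&(h[...,2]>50)&(w[...,2]>.05)&(w[...,0]>.2)&(w[...,0]<.9)).astype(np.uint8)
    k,l,s,c=cv2.connectedComponentsWithStats(m)
    for i in range(1,k):
        if s[i,4]>15:
            x=w[l==i];print(n,c[i].round(),s[i,4],np.median(x,0).round(3),np.percentile(x,2,axis=0).round(3),np.percentile(x,98,axis=0).round(3))
```

```text
scene [354. 238.] 218 [ 0.403 -0.09   0.205] [ 0.4   -0.096  0.148] [ 0.411 -0.082  0.251]
scene [398. 240.] 92 [ 0.484 -0.172  0.165] [ 0.481 -0.176  0.122] [ 0.488 -0.167  0.197]
top [425. 218.] 19 [ 0.49  -0.17   0.198] [ 0.486 -0.174  0.195] [ 0.495 -0.166  0.2  ]
top [392. 254.] 41 [ 0.412 -0.087  0.25 ] [ 0.406 -0.093  0.247] [ 0.418 -0.08   0.253]
```

View pics/c1.png

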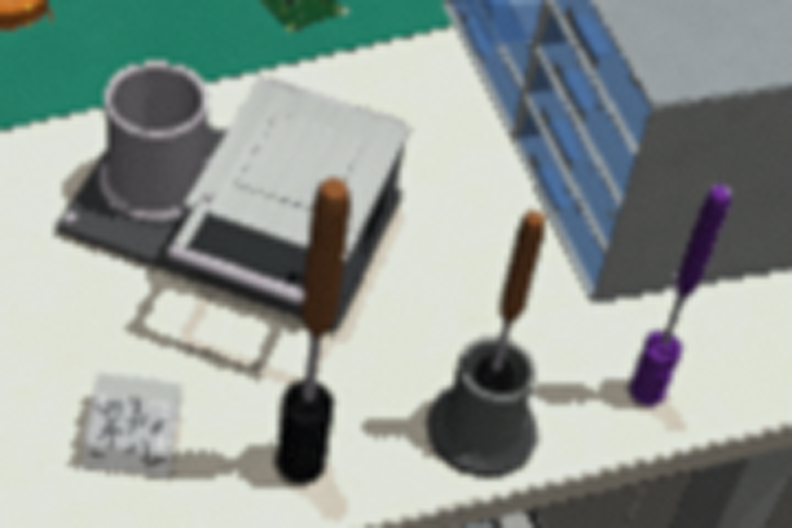

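View pics/c2.png

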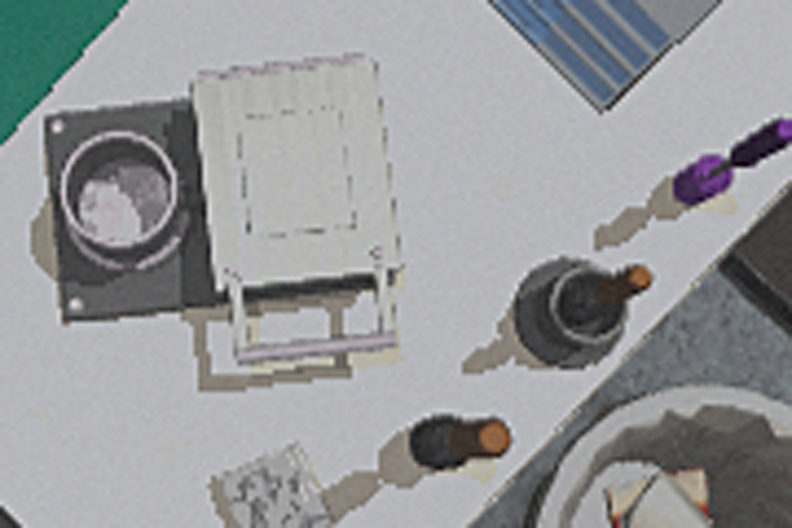

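The crops confirm the target is the brown-handled brush in the grey stand: shorter handle (scene 398,240), tip height 0.198 = 8 + 190 mm. The free-standing brown one is larger, topping out at 0.25. Next I'll measure the cup, stand and handle.

Run:
```python
from h import *
from scipy.optimize import least_squares
def circ(P):
    f=lambda q:np.hypot(P[:,0]-q[0],P[:,1]-q[1])-q[2]
    s=least_squares(f,[*P[:,:2].mean(0),.03],loss='soft_l1',f_scale=.002);return s.x.round(4),len(P)
for n in('scene','top'):
    W,p=world(n)
    z=W[...,2];x=W[...,0];y=W[...,1]
    near=lambda cx,cy,rr:np.hypot(x-cx,y-cy)<rr
    m=(z>.086)&(z<.097)&(x>.45)&(x<.65)&(y>-.02)&(y<.12); print(n,'rim',circ(W[m]),np.median(z[m]))
    m=(z>.06)&(z<.071)&near(.484,-.172,.035); print('stand',circ(W[m]),np.median(z[m]))
    m=(z>.012)&(z<.055)&near(.484,-.172,.04); print('stand low',circ(W[m]))
    for a in(.125,.145,.165,.185):
        m=(abs(z-a)<.01)&near(.484,-.172,.03)
        if m.sum():print('hand',a,W[m].mean(0).round(4),m.sum())
    m=(z>.066)&(z<.088)&(x>.38)&(x<.7)&(y>-.16)&(y<.05)
    P=W[m]; print('cover',P.min(0).round(3),P.max(0).round(3),m.sum(),cv2.minAreaRect(P[:,:2].astype(np.float32)*1000))
    # handle bar: front strip
    q=P[P[:,0]<np.nanmin(P[:,0])+.03]; print('front',[ (k.round(3).tolist()) for k in q[::max(1,len(q)//25)]])
    m=(z>.008)&(z<.015)&(x>.4)&(x<.7)&(y>-.16)&(y<.14);print('base',cv2.minAreaRect(W[m][:,:2].astype(np.float32)*1000))
```

```text
scene rim (array([0.5549, 0.0983, 0.0317]), 85) 0.09028601250502766
stand (array([ 0.487 , -0.1709,  0.0197]), 131) 0.06398059777168685
stand low (array([ 0.486 , -0.1711,  0.0208]), 218)
hand 0.125 [ 0.4848 -0.1709  0.126 ] 29
hand 0.145 [ 0.4847 -0.1709  0.1453] 34
hand 0.165 [ 0.4846 -0.1711  0.1654] 35
hand 0.185 [ 0.4851 -0.1712  0.186 ] 39
cover [ 0.396 -0.16   0.066] [0.698 0.05  0.088] 1438 ((547.3890991210938, -54.64960479736328), (209.49932861328125, 302.4306640625), 89.8433609008789)
front [[0.419, -0.075, 0.068], [0.416, -0.073, 0.066], [0.408, -0.085, 0.085], [0.42, -0.088, 0.073], [0.411, -0.078, 0.072], [0.408, -0.088, 0.083], [0.418, -0.092, 0.073], [0.409, -0.077, 0.07], [0.407, -0.086, 0.079], [0.415, -0.091, 0.072], [0.422, -0.096, 0.066], [0.405, -0.079, 0.071], [0.407, -0.086, 0.074], [0.412, -0.092, 0.072], [0.418, -0.098, 0.069], [0.402, -0.08, 0.071], [0.405, -0.087, 0.073], [0.411, -0.093, 0.07], [0.416, -0.099, 0.068], [0.401, -0.081, 0.069], [0.403, -0.088, 0.071], [0.408, -0.094, 0.07], [0.413, -0.1, 0.068], [0.4, -0.084, 0.069], [0.402, -0.092, 0.072], [0
[... 772 characters left out ...]
 0.067], [0.425, -0.079, 0.067], [0.424, -0.086, 0.071], [0.424, -0.093, 0.071], [0.422, -0.081, 0.067], [0.422, -0.088, 0.073], [0.42, -0.076, 0.07], [0.419, -0.083, 0.072], [0.417, -0.076, 0.07], [0.417, -0.083, 0.069], [0.415, -0.073, 0.068], [0.415, -0.08, 0.073], [0.412, -0.073, 0.067], [0.412, -0.08, 0.072], [0.41, -0.076, 0.069], [0.41, -0.083, 0.069], [0.407, -0.076, 0.069], [0.407, -0.083, 0.07], [0.405, -0.076, 0.067], [0.405, -0.083, 0.072], [0.405, -0.09, 0.07], [0.402, -0.08, 0.069], [0.402, -0.087, 0.072], [0.402, -0.095, 0.069], [0.4, -0.083, 0.069], [0.4, -0.09, 0.067]]
base ((550.6399536132812, -10.115036010742188), (297.08526611328125, 284.0989685058594), 89.79859924316406)
```

Run:
```python
from h import *
W,p=world('top')
z=W[...,2];x=W[...,0];y=W[...,1]
m=(z>.066)&(z<.088)&(x>.43)&(x<.47)&(y>-.1)&(y<.06)
P=W[m];print(len(P),P.mean(0),cv2.minAreaRect(P[:,:2].astype(np.float32)*1000))
q=P[P[:,0]<.46];print(np.polyfit(q[:,1],q[:,0],1))
for k in P[::max(1,len(P)//40)]:print(k.round(3).tolist(),end=' ')
m=(z>.066)&(z<.088)&(x>.47)&(x<.65)&(y>-.11)&(y<.055)
r_=cv2.minAreaRect(W[m][:,:2].astype(np.float32)*1000);print(r_,cv2.boxPoints(r_))
W,p=world('scene')
z=W[...,2];x=W[...,0];y=W[...,1]
m=(z>.066)&(z<.088)&(x>.43)&(x<.46)&(y>-.1)&(y<.06);P=W[m]
print(len(P),P.mean(0),np.polyfit(P[:,1],P[:,0],1),P[:,1].min(),P[:,1].max(),np.median(P[:,2]))
for n,b in (('coupler',(.35,.5,.06,.16)),('case',(.36,.46,-.06,.03))):
    m=(z>.012)&(z<.04)&(x>b[0])&(x<b[1])&(y>b[2])&(y<b[3]);print(n,np.median(W[m],0),W[m].min(0),W[m].max(0))
s=r.get_state();print(s['tcp_pos'],s['eef_rot'],s['joints'])
```

```text
116 [ 0.4653304  -0.00706814  0.080013  ] ((464.77581787109375, -11.579647064208984), (10.196769714355469, 89.91508483886719), 2.137200355529785)
[0.00998472 0.4580506 ]
[0.47, -0.014, 0.08] [0.47, -0.024, 0.081] [0.47, -0.029, 0.082] [0.47, -0.034, 0.081] [0.47, -0.039, 0.08] [0.47, -0.044, 0.08] [0.47, -0.049, 0.076] [0.469, -0.054, 0.08] [0.468, 0.034, 0.082] [0.468, 0.029, 0.079] [0.468, 0.016, 0.078] [0.468, 0.011, 0.084] [0.468, 0.006, 0.081] [0.468, 0.001, 0.078] [0.467, -0.004, 0.083] [0.468, -0.009, 0.079] [0.467, -0.014, 0.08] [0.467, -0.019, 0.084] [0.467, -0.024, 0.082] [0.467, -0.029, 0.079] [0.467, -0.034, 0.08] [0.467, -0.039, 0.079] [0.467, -0.044, 0.082] [0.467, -0.049, 0.082] [0.467, -0.054, 0.081] [0.466, 0.031, 0.078] [0.465, 0.026, 0.081] [0.466, 0.021, 0.079] [0.465, 0.016, 0.084] [0.465, 0.011, 0.08] [0.465, 0.006, 0.08] [0.465, 0.001, 0.08] [0.465, -0.004, 0.083] [0.465, -0.009, 0.079] [0.465, -0.014, 0.081] [0.465, -0.019, 0.079] [0.465, -0.024, 0.078] [0.465, -0.029, 0.078] [0.465, -0.034, 0.077] [0.465, -0.039, 0.073] [0.463, 0.031, 0.078] [0.463, 0.026, 0.
[... 389 characters left out ...]
, (166.90040588378906, 108.19876098632812), 5.721388339996338) [[461.98633   40.953163]
 [472.77283  -66.7066  ]
 [638.8418   -50.068092]
 [628.0553    57.591667]]
30 [0.45818599 0.01357588 0.07833331] [-0.04288291  0.45876816] -0.018470472489739487 0.032942783366996575 0.07875740523652974
coupler [0.4958591  0.11617901 0.01259863] [0.4892065  0.06172113 0.01201449] [0.49966712 0.13469742 0.01553   ]
case [0.38038319 0.00616064 0.02608117] [ 0.36040442 -0.02191945  0.01220133] [0.40977293 0.02984969 0.0302773 ]
[0.29085477 0.60861301 0.22573821] [ 1.79915057e+02 -7.26576524e-03 -2.55475237e+01] [ 8.09664048e+01  2.05844394e+01  6.37818212e-01 -1.82656540e-02
 -7.01368846e+01 -1.65077152e+01]
```

```bash
cat >> h.py <<'E'
def delta(c,t):
    "c,t: world x,y,z(mm),yaw(deg), tool down -> tool shift mm, rz rad"
    a=np.radians(c[3]); d=np.subtract(t[:3],c[:3])
    R=np.array([[np.cos(a),np.sin(a),0],[np.sin(a),-np.cos(a),0],[0,0,-1]])
    return (R.T@d).round(1).tolist(), round(float(-np.radians(t[3]-c[3])),3)
E
python3 - <<'E'
from h import *
W,p=world('top');z=W[...,2];x=W[...,0];y=W[...,1]
for h0 in(.1,.2,.3):
    m=(z>h0)&(x>.45)&(x<.9)&(y>-.4)&(y<.2);print(h0,[ (k*1).round(3).tolist() for k in W[m][::max(1,m.sum()//12)]])
m=(z>.1)&(x>.3);print(np.nanmin(np.hypot(x-.489,y+.169)[m&(np.hypot(x-.489,y+.169)>.03)&(np.hypot(x-.41,y+.087)>.03)]))
c=[291,609,227,-25.54]
print(delta(c,[470,250,320,-45]),delta(c,[489.5,-169.5,300,-45]))
E
```

```text
0.1 [[0.899, -0.116, 0.363], [0.829, -0.274, 0.424], [0.737, -0.366, 0.529], [0.715, -0.386, 0.533], [0.716, -0.388, 0.497], [0.893, -0.21, 0.144], [0.709, -0.394, 0.44], [0.705, -0.351, 0.412], [0.827, -0.019, 0.108], [0.76, -0.16, 0.189], [0.663, -0.368, 0.361], [0.649, -0.379, 0.327], [0.485, -0.169, 0.14]]
0.2 [[0.899, -0.116, 0.363], [0.865, -0.152, 0.39], [0.891, -0.126, 0.33], [0.859, -0.156, 0.355], [0.804, -0.255, 0.414], [0.717, -0.386, 0.527], [0.721, -0.382, 0.501], [0.761, -0.268, 0.409], [0.706, -0.398, 0.474], [0.721, -0.309, 0.408], [0.731, -0.299, 0.326], [0.696, -0.335, 0.319], [0.494, -0.174, 0.2]]
0.3 [[0.899, -0.116, 0.363], [0.755, -0.349, 0.54], [0.823, -0.278, 0.427], [0.831, -0.188, 0.399], [0.844, -0.184, 0.357], [0.792, -0.251, 0.415], [0.717, -0.387, 0.512], [0.783, -0.246, 0.378], [0.74, -0.364, 0.417], [0.704, -0.399, 0.448], [0.695, -0.368, 0.413], [0.661, -0.376, 0.411], [0.63, -0.399, 0.316]]
0.10475157266319594
([316.3, 246.7, -93.0], 0.34) ([514.7, 616.8, -73.0], 0.34)
```

Request:
carry_out(
  deltas=[
    [1, [0, 0, -45], [0, 0, 0.1]],
    [1, [40, 30, -90], [0, 0, 0.2]],
    [1, [80, 60, -93], [0, 0, 0.3]],
    [1, [120, 92, -93], [0, 0, 0.34]],
    [1, [160, 123, -93], [0, 0, 0.34]],
    [1, [200, 154, -93], [0, 0, 0.34]],
    [1, [240, 186, -93], [0, 0, 0.34]],
    [1, [280, 217, -93], [0, 0, 0.34]],
    [1, [316.3, 246.7, -93], [0, 0, 0.34]],
    [1, [342, 295, -93], [0, 0, 0.34]],
    [1, [368, 338, -93], [0, 0, 0.34]],
    [1, [368, 338, -93], [0, 0, 0.34]],
  ],
  squeeze=15,
)

```text
time_s: 1.3
tcp_pos: [0.477, 0.1418, 0.3196]
eef_rot: [180.0, -0.0, -45.2]
contact_force: [0.3, 0.4, 0.5]
gripper_width: 0.0876
gripper_force: 0.0
```

Run:
```python
from h import *
c=[291,609,227,-25.54];a=np.radians(-25.54)
R=np.array([[np.cos(a),np.sin(a),0],[np.sin(a),-np.cos(a),0],[0,0,-1]])
print(R@[368,338,-93]+c[:3], r.get_state()['tcp_pos'],r.get_state()['eef_rot'])
t=R@[368,338,-93]+c[:3];cm=[*t,-25.54-np.degrees(.34)];print(cm,delta(cm,[489.5,-169,310,-45.02]))
```

```text
[477.31500309 145.36790488 320.        ] [0.47700849 0.14179516 0.3196266 ] [ 1.79978672e+02 -2.84445419e-03 -4.51583490e+01]
[np.float64(477.315003086562), np.float64(145.36790488054606), np.float64(320.0), np.float64(-45.02056503444799)] ([231.0, 213.6, 10.0], -0.0)
```

Request:
carry_out(
  deltas=[
    [1, [33, 30, 0], [0, 0, 0]],
    [1, [66, 61, 0], [0, 0, 0]],
    [1, [99, 92, 0], [0, 0, 0]],
    [1, [132, 122, 3], [0, 0, 0]],
    [1, [165, 152, 6], [0, 0, 0]],
    [1, [198, 183, 10], [0, 0, 0]],
    [1, [220, 203, 10], [0, 0, 0]],
    [1, [231, 213.6, 10], [0, 0, 0]],
    [1, [231, 213.6, 10], [0, 0, 0]],
    [1, [231, 213.6, 10], [0, 0, 0]],
    [1, [231, 213.6, 10], [0, 0, 0]],
  ],
)

```text
time_s: 2.4
tcp_pos: [0.4894, -0.1684, 0.3095]
eef_rot: [180.0, 0.0, -45.0]
contact_force: [-0.9, 0.1, -0.4]
gripper_width: 0.0876
gripper_force: 0.0
```

Run:
```python
from h import *
s=r.get_state();print(s['tcp_pos'],s['eef_rot'],s['qd'].round(2))
p,d=cap('wrist','w1.png')
W,p=world('wrist');z=W[...,2];x=W[...,0];y=W[...,1]
h=cv2.cvtColor(p,cv2.COLOR_RGB2HSV)
for a in(.13,.15,.17,.19,.2):
    m=(abs(z-a)<.01)&(np.hypot(x-.489,y+.169)<.03)
    if m.sum():print(a,W[m].mean(0).round(4),m.sum())
m=(z>.06)&(z<.07)&(np.hypot(x-.489,y+.169)<.035);print(m.sum(),W[m].mean(0) if m.sum() else 0)
if m.sum():print(cv2.minEnclosingCircle(W[m][:,:2].astype(np.float32)*1000))
print(np.linalg.inv(np.load('wrist.npz')['V']).round(3).tolist())
```

```text
[ 0.48943104 -0.16841123  0.30945239] [ 1.79998053e+02  1.57947719e-02 -4.49934785e+01] [ 0.67 -0.27  0.08  0.11  0.02  0.23]
0.13 [ 0.4961 -0.1727  0.1314] 47
0.15 [ 0.4964 -0.1726  0.1505] 59
0.17 [ 0.4959 -0.173   0.1704] 69
0.19 [ 0.4935 -0.1703  0.1932] 246
0.2 [ 0.4929 -0.1697  0.1956] 184
409 [ 0.4931428  -0.17184528  0.06392634]
((490.28387451171875, -169.4015350341797), 22.974960327148438)
[[-0.706, -0.678, -0.202, 0.544], [-0.708, 0.677, 0.203, -0.222], [-0.001, 0.286, -0.958, 0.467], [0.0, 0.0, 0.0, 1.0]]
```

View pics/w1.png

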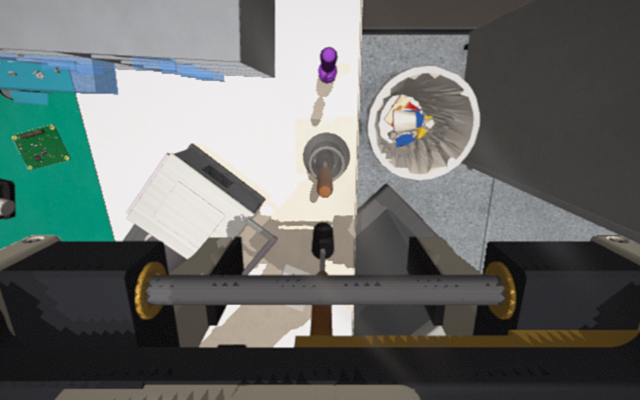

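The wrist view shows the stand ring at (323,157), the brown handle tip at (325,188), the purple look-alike at (328,65) and the big brown one under the gripper at (322,240). The target lies at about (0.491, -0.1695), so I'll descend and grip.

Request:
carry_out(
  deltas=[
    [1, [1.4, -0.7, 40], [0, 0, 0]],
    [1, [1.4, -0.7, 75], [0, 0, 0]],
    [1, [1.4, -0.7, 110], [0, 0, 0]],
    [1, [1.4, -0.7, 145], [0, 0, 0]],
    [1, [1.4, -0.7, 171], [0, 0, 0]],
    [1, [1.4, -0.7, 171], [0, 0, 0]],
    [1, [1.4, -0.7, 171], [0, 0, 0]],
    [0.1, [1.4, -0.7, 171], [0, 0, 0]],
    [0.1, [1.4, -0.7, 171], [0, 0, 0]],
    [0.1, [1.4, -0.7, 171], [0, 0, 0]],
    [0.1, [1.4, -0.7, 171], [0, 0, 0]],
    [0.1, [1.4, -0.7, 171], [0, 0, 0]],
  ],
  squeeze=15,
)

```text
time_s: 3.65
tcp_pos: [0.4911, -0.1696, 0.1389]
eef_rot: [-180.0, -0.0, -45.0]
contact_force: [-0.0, -0.0, 0.3]
gripper_width: 0.0531
gripper_force: 0.0
```

Request:
carry_out(
  deltas=[
    [0.1, [0, 0, 0], [0, 0, 0]],
    [0.1, [0, 0, 0], [0, 0, 0]],
    [0.1, [0, 0, 0], [0, 0, 0]],
  ],
)

```text
time_s: 3.95
tcp_pos: [0.491, -0.1695, 0.1385]
eef_rot: [180.0, 0.0, -45.0]
contact_force: [0.4, 0.6, 0.3]
gripper_width: 0.0293
gripper_force: 0.0
```

Request:
carry_out(
  deltas=[
    [0, [0, 0, 0], [0, 0, 0]],
    [0, [0, 0, 0], [0, 0, 0]],
    [0, [0, 0, 0], [0, 0, 0]],
    [0, [0, 0, 0], [0, 0, 0]],
    [0, [0, 0, 0], [0, 0, 0]],
  ],
)

```text
time_s: 4.45
tcp_pos: [0.491, -0.1695, 0.1385]
eef_rot: [180.0, 0.0, -45.0]
contact_force: [-0.2, -0.5, -0.8]
gripper_width: 0.0147
gripper_force: 15.0
```

Request:
carry_out(
  deltas=[
    [0, [0, 0, -30], [0, 0, 0]],
    [0, [0, 0, -60], [0, 0, 0]],
    [0, [0, 0, -90], [0, 0, 0]],
    [0, [0, 0, -125], [0, 0, 0]],
    [0, [0, 0, -125], [0, 0, 0]],
    [0, [-20, -33, -125], [0, 0, 0]],
    [0, [-42, -68, -125], [0, 0, 0]],
    [0, [-63, -103, -125], [0, 0, 0]],
    [0, [-84, -138, -125], [0, 0, 0]],
    [0, [-105, -173, -125], [0, 0, 0]],
    [0, [-126, -208, -125], [0, 0, 0]],
    [0, [-143, -235.6, -125], [0, 0, 0]],
  ],
)

```text
time_s: 5.65
tcp_pos: [0.5567, 0.1003, 0.2631]
eef_rot: [180.0, 0.0, -45.0]
contact_force: [-0.0, -1.1, -0.1]
gripper_width: 0.0151
gripper_force: 15.0
```

Request:
carry_out(
  deltas=[
    [0, [0, 0, 0], [0, 0, 0]],
    [0, [0, 0, 0], [0, 0, 0]],
    [0, [0, 0, 0], [0, 0, 0]],
  ],
)

```text
time_s: 5.95
tcp_pos: [0.5563, 0.0976, 0.2633]
eef_rot: [180.0, 0.0, -45.0]
contact_force: [0.2, -0.6, -0.5]
gripper_width: 0.0147
gripper_force: 15.0
```

Run:
```python
from h import *
s=r.get_state();print(s['tcp_pos'],s['gripper_width'],s['gripper_force'])
p,d=cap('scene');W,p=world('scene')
cv2.imwrite('pics/c3.png',cv2.resize(p[90:290,260:460],None,fx=3,fy=3,interpolation=cv2.INTER_CUBIC)[:,:,::-1])
z=W[...,2];x=W[...,0];y=W[...,1]
for a in np.arange(.12,.26,.015):
    m=(abs(z-a)<.0075)&(np.hypot(x-.556,y-.098)<.03)
    if m.sum():print(a.round(3),W[m].mean(0).round(4),m.sum())
```

```text
[0.55629298 0.09762575 0.2632936 ] 0.014725190284487016 14.999868124723434
0.135 [0.5475 0.0934 0.1387] 19
0.15 [0.548  0.0935 0.151 ] 33
0.165 [0.5485 0.0935 0.1649] 30
0.18 [0.5514 0.0944 0.1812] 54
0.195 [0.5522 0.0972 0.1926] 12
0.21 [0.5528 0.0966 0.209 ] 8
0.225 [0.5533 0.097  0.224 ] 10
0.24 [0.5507 0.0946 0.2416] 14
0.255 [0.5506 0.0933 0.2493] 7
```

View pics/c3.png

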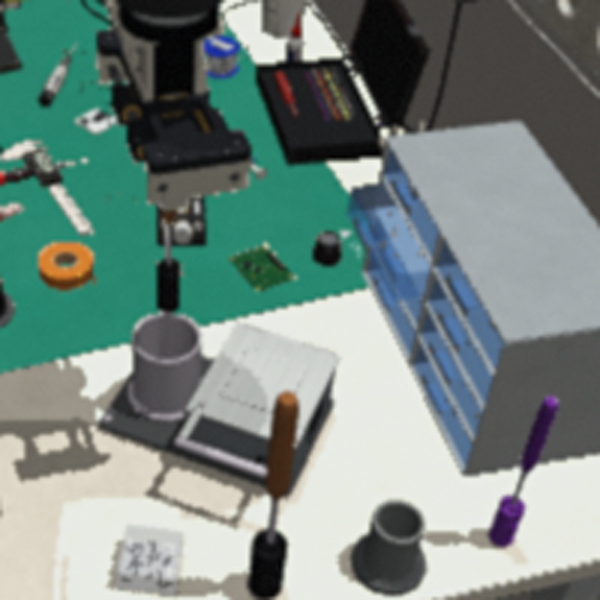

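The brush is held upright over the cup (crop 168,290 above the mouth at 168,340), and the stand is empty. I'll stroke it now.

Request:
carry_out(
  deltas=[
    [0, [0, 0, 30], [0, 0, 0]],
    [0, [0, 0, 60], [0, 0, 0]],
    [0, [0, 0, 90], [0, 0, 0]],
    [0, [0, 0, 110], [0, 0, 0]],
    [0, [0, 0, 110], [0, 0, 0]],
    [0, [0, 0, 110], [0, 0, 0]],
    [0, [0, 0, 110], [0, 0, 0]],
    [0, [0, 0, 110], [0, 0, 0]],
  ],
)

```text
time_s: 6.8
tcp_pos: [0.5574, 0.0983, 0.1551]
eef_rot: [-179.9, -0.0, -45.0]
contact_force: [0.4, 0.4, 0.3]
gripper_width: 0.0148
gripper_force: 15.0
```

Request:
carry_out(
  deltas=[
    [0, [0, 0, -30], [0, 0, 0]],
    [0, [0, 0, -55], [0, 0, 0]],
    [0, [0, 0, -55], [0, 0, 0]],
    [0, [0, 0, -55], [0, 0, 0]],
    [0, [0, 0, -55], [0, 0, 0]],
    [0, [0, 0, -30], [0, 0, 0]],
    [0, [0, 0, 0], [0, 0, 0]],
    [0, [0, 0, 0], [0, 0, 0]],
    [0, [0, 0, 0], [0, 0, 0]],
    [0, [0, 0, 0], [0, 0, 0]],
    [0, [0, 0, 0], [0, 0, 0]],
  ],
)

```text
time_s: 7.9
tcp_pos: [0.5572, 0.0984, 0.1548]
eef_rot: [-179.9, -0.0, -45.0]
contact_force: [0.3, 0.3, -0.9]
gripper_width: 0.0144
gripper_force: 15.0
```

Request:
carry_out(
  deltas=[
    [0, [0, 0, -30], [0, 0, 0]],
    [0, [0, 0, -55], [0, 0, 0]],
    [0, [0, 0, -55], [0, 0, 0]],
    [0, [0, 0, -55], [0, 0, 0]],
    [0, [0, 0, -55], [0, 0, 0]],
    [0, [0, 0, -55], [0, 0, 0]],
    [0, [0, 0, -85], [0, 0, 0]],
    [0, [0, 0, -110], [0, 0, 0]],
    [0, [0, 0, -110], [0, 0, 0]],
  ],
)

```text
time_s: 8.8
tcp_pos: [0.5582, 0.0985, 0.2667]
eef_rot: [-179.8, -0.1, -45.0]
contact_force: [-0.1, -0.3, -0.6]
gripper_width: 0.0149
gripper_force: 15.0
```

Request:
carry_out(
  deltas=[
    [0, [17, 29, 0], [0, 0, 0]],
    [0, [38, 64, 0], [0, 0, 0]],
    [0, [59, 99, 0], [0, 0, 0]],
    [0, [80, 134, 0], [0, 0, 0]],
    [0, [101, 169, 0], [0, 0, 0]],
    [0, [120, 203, 0], [0, 0, 0]],
    [0, [134, 226, 0], [0, 0, 0]],
    [0, [141.3, 238, 0], [0, 0, 0]],
    [0, [141.3, 238, 0], [0, 0, 0]],
    [0, [141.3, 238, 0], [0, 0, 0]],
    [0, [141.3, 238, 0], [0, 0, 0]],
    [0, [141.3, 238, 0], [0, 0, 0]],
  ],
)

```text
time_s: 10.0
tcp_pos: [0.4884, -0.1692, 0.2634]
eef_rot: [180.0, 0.0, -45.0]
contact_force: [-0.4, 0.3, -0.7]
gripper_width: 0.0146
gripper_force: 15.0
```

Run:
```python
from h import *
s=r.get_state();print(s['tcp_pos'],s['eef_rot'],s['gripper_width'])
from scipy.optimize import least_squares
for n in('scene','wrist'):
    cap(n,'x_%s.png'%n);W,p=world(n)
    z=W[...,2];x=W[...,0];y=W[...,1]
    m=(z>.06)&(z<.071)&(np.hypot(x-.4895,y+.17)<.032)
    P=W[m];print(n,m.sum(),cv2.minEnclosingCircle(P[:,:2].astype(np.float32)*1000) if m.sum() else 0)
    for a in(.14,.155,.17,.18,.2,.22):
        m=(abs(z-a)<.006)&(np.hypot(x-.49,y+.17)<.03)
        if m.sum():print(a,W[m].mean(0).round(4),m.sum())
```

```text
[ 0.48839017 -0.16916655  0.26339371] [ 1.79994562e+02  1.31294123e-02 -4.49521578e+01] 0.01464641739316393
scene 102 ((487.8094177246094, -170.56842041015625), 23.823511123657227)
0.14 [ 0.4803 -0.1697  0.14  ] 32
0.155 [ 0.4804 -0.1709  0.155 ] 32
0.17 [ 0.4802 -0.1707  0.1709] 35
0.18 [ 0.4825 -0.1706  0.181 ] 47
0.2 [ 0.4858 -0.1694  0.2014] 7
0.22 [ 0.4857 -0.1701  0.2194] 9
wrist 347 ((490.4803466796875, -169.73123168945312), 22.68380355834961)
0.14 [ 0.4965 -0.1743  0.1394] 76
0.155 [ 0.4958 -0.1749  0.1541] 78
0.17 [ 0.4958 -0.1746  0.17  ] 92
0.18 [ 0.4914 -0.1707  0.1833] 421
0.2 [ 0.4906 -0.1699  0.2006] 36
0.22 [ 0.4904 -0.1701  0.2203] 50
```

Request:
carry_out(
  deltas=[
    [0, [1.4, -0.3, 25], [0, 0, 0]],
    [0, [1.4, -0.3, 45], [0, 0, 0]],
    [0, [1.4, -0.3, 60], [0, 0, 0]],
    [0, [1.4, -0.3, 75], [0, 0, 0]],
    [0, [1.4, -0.3, 90], [0, 0, 0]],
    [0, [1.4, -0.3, 105], [0, 0, 0]],
    [0, [1.4, -0.3, 117], [0, 0, 0]],
    [0, [1.4, -0.3, 124], [0, 0, 0]],
    [0, [1.4, -0.3, 124], [0, 0, 0]],
    [0, [1.4, -0.3, 124], [0, 0, 0]],
    [0, [1.4, -0.3, 124], [0, 0, 0]],
    [0, [1.4, -0.3, 124], [0, 0, 0]],
  ],
)

```text
time_s: 11.3
tcp_pos: [0.4895, -0.1708, 0.14]
eef_rot: [-180.0, -0.0, -45.0]
contact_force: [0.3, 0.1, -1.1]
gripper_width: 0.0149
gripper_force: 15.0
```

Request:
carry_out(
  deltas=[
    [0, [0, 0, 1], [0, 0, 0]],
    [0, [0, 0, 1], [0, 0, 0]],
    [0.5, [0, 0, 1], [0, 0, 0]],
    [0.5, [0, 0, 1], [0, 0, 0]],
    [0.5, [0, 0, 1], [0, 0, 0]],
    [0.5, [0, 0, 1], [0, 0, 0]],
    [0.6, [0, 0, 1], [0, 0, 0]],
    [0.6, [0, 0, 1], [0, 0, 0]],
    [0.6, [0, 0, 1], [0, 0, 0]],
    [0.6, [0, 0, 1], [0, 0, 0]],
  ],
)

```text
time_s: 12.3
tcp_pos: [0.4893, -0.1708, 0.1386]
eef_rot: [-180.0, -0.0, -45.0]
contact_force: [0.3, -0.9, 0.2]
gripper_width: 0.0527
gripper_force: 0.0
```

Request:
carry_out(
  deltas=[
    [0.6, [0, 0, -25], [0, 0, 0]],
    [0.6, [0, 0, -50], [0, 0, 0]],
    [0.6, [0, 0, -80], [0, 0, 0]],
    [0.6, [0, 0, -120], [0, 0, 0]],
    [0.6, [0, 0, -160], [0, 0, 0]],
    [0.6, [0, 0, -160], [0, 0, 0]],
  ],
)

```text
time_s: 12.9
tcp_pos: [0.4918, -0.1715, 0.3046]
eef_rot: [-179.7, -0.5, -45.0]
contact_force: [0.5, 0.6, -1.0]
gripper_width: 0.0523
gripper_force: 0.0
```

Run:
```python
from h import *
s=r.get_state();print(s['tcp_pos'],s['eef_rot'],s['gripper_width'])
for n in('scene','wrist'):
    cap(n);W,p=world(n)
    z=W[...,2];x=W[...,0];y=W[...,1]
    for a in(.08,.095,.11,.125,.14,.155,.17,.18,.19,.2):
        m=(abs(z-a)<.006)&(np.hypot(x-.49,y+.17)<.03)
        if m.sum():print(n,a,W[m].mean(0).round(4),m.sum())
    m=(z>.09)&(z<.28)&(np.hypot(x-.49,y+.17)<.03);print(z[m].max())
c=[*(s['tcp_pos']*1000),s['eef_rot'][2]]
print(delta(c,[464.7,-12.5,c[2],-84.3]))
```

```text
[ 0.49183164 -0.17147907  0.3046029 ] [-179.68205507   -0.45795795  -44.99009607] 0.05227747495362572
scene 0.08 [ 0.4868 -0.1715  0.0796] 5
scene 0.095 [ 0.4864 -0.1719  0.0947] 5
scene 0.11 [ 0.4848 -0.1723  0.1106] 7
scene 0.125 [ 0.4824 -0.1723  0.1255] 17
scene 0.14 [ 0.4825 -0.1729  0.1406] 19
scene 0.155 [ 0.4827 -0.1724  0.1552] 20
scene 0.17 [ 0.4835 -0.1725  0.1696] 18
scene 0.18 [ 0.4827 -0.1723  0.1807] 20
scene 0.19 [ 0.4834 -0.1726  0.1911] 24
scene 0.2 [ 0.487  -0.1715  0.1967] 17
0.19919945522502747
wrist 0.08 [ 0.4914 -0.1711  0.0791] 10
wrist 0.095 [ 0.4918 -0.1718  0.0932] 5
wrist 0.125 [ 0.4943 -0.174   0.1265] 28
wrist 0.14 [ 0.4946 -0.1742  0.1405] 36
wrist 0.155 [ 0.4944 -0.1742  0.1549] 41
wrist 0.17 [ 0.4943 -0.1739  0.1699] 49
wrist 0.18 [ 0.4944 -0.1742  0.1803] 48
wrist 0.19 [ 0.4927 -0.1727  0.1913] 131
wrist 0.2 [ 0.4907 -0.1707  0.1966] 152
0.19862152292604301
([-131.6, -93.3, 0.0], 0.686)
```

The brush stands upright in the stand, axis at about (0.489, -0.171) and top at 0.198. Next is the cover handle, gripped 15 mm off its middle to stay clear of the big brush.

Request:
carry_out(
  deltas=[
    [0.28, [0, 0, 0], [0, 0, 0]],
    [0.28, [-20, -15, 0], [0, 0, 0]],
    [0.28, [-45, -33, 0], [0, 0, 0.12]],
    [0.28, [-75, -55, 0], [0, 0, 0.24]],
    [0.28, [-105, -77, 0], [0, 0, 0.36]],
    [0.28, [-130, -95, 0], [0, 0, 0.48]],
    [0.28, [-141.2, -103.7, 0], [0, 0, 0.6]],
    [0.28, [-141.2, -103.7, 0], [0, 0, 0.686]],
    [0.28, [-141.2, -103.7, 0], [0, 0, 0.686]],
    [0.28, [-141.2, -103.7, 0], [0, 0, 0.686]],
    [0.28, [-141.2, -103.7, 0], [0, 0, 0.686]],
    [0.28, [-141.2, -103.7, 0], [0, 0, 0.686]],
  ],
)

```text
time_s: 14.2
tcp_pos: [0.4628, 0.002, 0.2983]
eef_rot: [180.0, -0.0, -84.3]
contact_force: [-0.3, -0.5, 0.0]
gripper_width: 0.0241
gripper_force: 0.0
```

Run:
```python
from h import *
s=r.get_state();print(s['tcp_pos'],s['eef_rot'],s['gripper_width'])
cap('wrist','w2.png');W,p=world('wrist');z=W[...,2];x=W[...,0];y=W[...,1]
m=(z>.07)&(z<.09)&(x>.44)&(x<.475)&(y>-.07)&(y<.05);P=W[m]
print(len(P))
if len(P):print(P.min(0),P.max(0),P.mean(0),cv2.minAreaRect(P[:,:2].astype(np.float32)*1000))
m=(z>.1)&(np.hypot(x-.41,y+.087)<.05);print('decoy',m.sum(),W[m].mean(0) if m.sum() else 0,W[m].max(0))
```

```text
[0.46282255 0.00199719 0.29829229] [ 1.79969765e+02 -1.08665825e-02 -8.43025671e+01] 0.02405198504857249
671
[ 0.45823803 -0.05698884  0.07534575] [0.47496862 0.03553257 0.08217014] [ 0.46718094 -0.0095902   0.0790352 ] ((466.6033630371094, -10.729690551757812), (16.68998146057129, 92.51898193359375), 0.02674941159784794)
decoy 2304 [ 0.41502248 -0.06629959  0.28939114] [ 0.42649708 -0.03819924  0.388598  ]
```

View pics/w2.png

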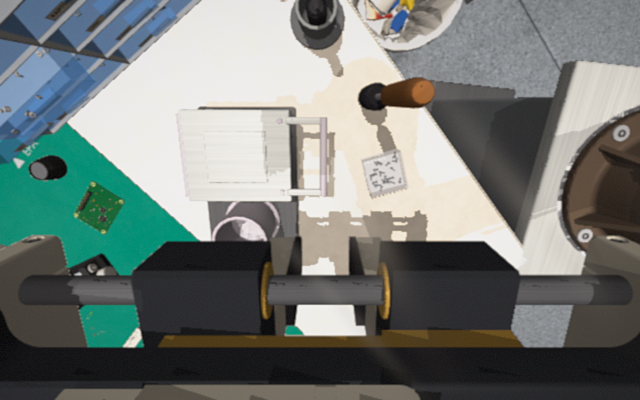

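The wrist view shows the bar upright at column 323, rows 118 to 195, aligned between the fingers. The big brush is at (372,95), off to the side.

Run:
```python
from h import *
W,p=world('wrist');z=W[...,2];x=W[...,0];y=W[...,1]
for a in(-.045,-.03,-.015,0,.015,.025):
    m=(z>.07)&(z<.09)&(x>.44)&(x<.474)&(abs(y-a)<.006);P=W[m];print(a,len(P),P[:,0].min().round(4),P[:,0].max().round(4),np.median(P,0).round(4))
W,p=world('wrist');m=(z>.05)&(p[...,0]>120)&(p[...,2]<80)&(x<.45)&(y<-.05);P=W[m];print(P.min(0),P.max(0),P.mean(0))
```

```text
-0.045 79 0.4656 0.4739 [ 0.4696 -0.0447  0.0796]
-0.03 86 0.4641 0.4732 [ 0.4687 -0.0303  0.0793]
-0.015 83 0.4625 0.4718 [ 0.4673 -0.0152  0.0794]
0 83 0.461 0.4703 [ 4.657e-01 -1.000e-04  7.950e-02]
0.015 82 0.4595 0.469 [0.4641 0.0151 0.0794]
0.025 93 0.4584 0.4732 [0.4642 0.0264 0.0789]
[ 0.40510671 -0.0919713   0.24660321] [ 0.41885053 -0.07860291  0.25204683] [ 0.4124537  -0.08540373  0.24959892]
```

Request:
carry_out(
  deltas=[
    [0.28, [0.2, -2.2, 30], [0, 0, 0]],
    [0.28, [0.2, -2.2, 65], [0, 0, 0]],
    [0.28, [0.2, -2.2, 100], [0, 0, 0]],
    [0.28, [0.2, -2.2, 135], [0, 0, 0]],
    [0.28, [0.2, -2.2, 165], [0, 0, 0]],
    [0.28, [0.2, -2.2, 180], [0, 0, 0]],
    [0.28, [0.2, -2.2, 190], [0, 0, 0]],
    [0.28, [0.2, -2.2, 190], [0, 0, 0]],
    [0.28, [0.2, -2.2, 190], [0, 0, 0]],
  ],
)

```text
time_s: 15.15
tcp_pos: [0.4656, 0.0024, 0.1092]
eef_rot: [-180.0, -0.0, -84.3]
contact_force: [0.4, -0.4, 0.1]
gripper_width: 0.0247
gripper_force: 0.0
```

Request:
carry_out(
  deltas=[
    [0.28, [0, 0, 8], [0, 0, 0]],
    [0.28, [0, 0, 16], [0, 0, 0]],
    [0.28, [0, 0, 24], [0, 0, 0]],
    [0.28, [0, 0, 24], [0, 0, 0]],
    [0.28, [0, 0, 24], [0, 0, 0]],
  ],
)

```text
time_s: 15.65
tcp_pos: [0.4649, 0.0023, 0.0843]
eef_rot: [180.0, -0.0, -84.3]
contact_force: [-0.5, -0.3, 0.4]
gripper_width: 0.0245
gripper_force: 0.0
```

Request:
carry_out(
  deltas=[
    [0.28, [0, 0, 7], [0, 0, 0]],
    [0.28, [0, 0, 14], [0, 0, 0]],
    [0.28, [0, 0, 20], [0, 0, 0]],
    [0.28, [0, 0, 26], [0, 0, 0]],
    [0.28, [0, 0, 26], [0, 0, 0]],
    [0.28, [0, 0, 26], [0, 0, 0]],
  ],
)

```text
time_s: 16.25
tcp_pos: [0.465, 0.0023, 0.0584]
eef_rot: [180.0, -0.0, -84.3]
contact_force: [0.4, -1.0, 0.1]
gripper_width: 0.0247
gripper_force: 0.0
```

Request:
carry_out(
  deltas=[
    [0, [0, 0, 0], [0, 0, 0]],
    [0, [0, 0, 0], [0, 0, 0]],
    [0, [0, 0, 0], [0, 0, 0]],
    [0, [0, 0, 0], [0, 0, 0]],
    [0, [0, 0, 0], [0, 0, 0]],
    [0, [0, 0, 0], [0, 0, 0]],
  ],
  squeeze=20,
)

```text
time_s: 16.85
tcp_pos: [0.4651, 0.0024, 0.0587]
eef_rot: [-180.0, 0.0, -84.3]
contact_force: [-1.3, 0.1, 0.6]
gripper_width: 0.0083
gripper_force: 20.0
```

Request:
carry_out(
  deltas=[
    [0, [0, -0.4, -8.5], [0, 0, 0]],
    [0, [0, -1.1, -16.9], [0, 0, 0]],
    [0, [0, -2.3, -25.3], [0, 0, 0]],
    [0, [0, -4, -33.6], [0, 0, 0]],
    [0, [0, -8.5, -50], [0, 0, 0]],
    [0, [0, -14.8, -65.7], [0, 0, 0]],
    [0, [0, -22.7, -80.7], [0, 0, 0]],
    [0, [0, -22.7, -80.7], [0, 0, 0]],
    [0, [0, -22.7, -80.7], [0, 0, 0]],
  ],
)

```text
time_s: 17.75
tcp_pos: [0.4864, 0.0044, 0.1397]
eef_rot: [179.9, 0.0, -84.4]
contact_force: [-5.3, 1.9, -0.2]
gripper_width: 0.0084
gripper_force: 20.0
```

Run:
```python
from h import *
s=r.get_state();print(s['tcp_pos'],s['eef_rot'],s['gripper_width'],s['contact_force'])
cap('scene','x2.png');W,p=world('scene');z=W[...,2];x=W[...,0];y=W[...,1]
X=(x-.6265)*.995+(y-.0025)*.0995; Y=-(x-.6265)*.0995+(y-.0025)*.995
m=(abs(Y)<.045)&(X<-.01)&(X>-.12)&(z>.08)&(z<.2);P=np.c_[X[m],z[m]]
import numpy as np
m2=P[:,1]<.16;print(len(P),np.degrees(np.arctan(np.polyfit(P[:,0],P[:,1],1)[0])),P[::max(1,len(P)//15)].round(3).tolist())
```

```text
[0.48635926 0.00443819 0.13972195] [ 1.79892097e+02  2.00149911e-02 -8.43682310e+01] 0.008364691284020984 [-5.30336372  1.90837601 -0.22010301]
258 -28.58752688898564 [[-0.014, 0.083], [-0.039, 0.099], [-0.036, 0.098], [-0.038, 0.098], [-0.05, 0.105], [-0.074, 0.119], [-0.028, 0.091], [-0.056, 0.11], [-0.077, 0.122], [-0.091, 0.127], [-0.052, 0.106], [-0.072, 0.117], [-0.085, 0.123], [-0.094, 0.128], [-0.095, 0.129], [-0.112, 0.141]]
```

Request:
carry_out(
  deltas=[
    [0, [0, -4.5, -7.3], [0, 0, 0]],
    [0, [0, -9.4, -14.1], [0, 0, 0]],
    [0, [0, -20.2, -27.2], [0, 0, 0]],
    [0, [0, -32.4, -39], [0, 0, 0]],
    [0, [0, -45.7, -49.5], [0, 0, 0]],
    [0, [0, -53, -54.3], [0, 0, 0]],
    [0, [0, -60, -58.6], [0, 0, 0]],
    [0, [0, -60, -58.6], [0, 0, 0]],
    [0, [0, -60, -58.6], [0, 0, 0]],
    [0, [0, -60, -58.6], [0, 0, 0]],
    [0, [0, -60, -58.6], [0, 0, 0]],
    [0, [0, -60, -58.6], [0, 0, 0]],
  ],
)

```text
time_s: 19.0
tcp_pos: [0.5468, 0.01, 0.2004]
eef_rot: [180.0, -0.0, -84.3]
contact_force: [-10.2, 1.8, 14.5]
gripper_width: 0.0079
gripper_force: 20.0
```

Run:
```python
from h import *
s=r.get_state();print(s['tcp_pos'],s['eef_rot'],s['gripper_width'],s['gripper_force'],s['contact_force'],s['qd'].round(2))
a=s['tcp_pos']+[0,0,.019];X=(a[0]-.6265)*.995+(a[1]-.0025)*.0995;print('kin',np.degrees(np.arctan2(a[2]-.075,-X))-.7,np.hypot(X,a[2]-.075))
for n in('scene','top'):
    cap(n);W,p=world(n)
    if n=='scene':cv2.imwrite('pics/c4.png',cv2.resize(p[90:290,260:460],None,fx=3,fy=3,interpolation=cv2.INTER_CUBIC)[:,:,::-1])
    z=W[...,2];x=W[...,0];y=W[...,1]
    X=(x-.6265)*.995+(y-.0025)*.0995; Y=-(x-.6265)*.0995+(y-.0025)*.995
    m=(abs(Y)<.05)&(X<-.01)&(X>-.12)&(z>.085)&(z<.17)&(abs(z-.075+X*1.73)<.03);P=np.c_[X[m],z[m]]
    if len(P)>10:
        q=P-np.median(P,0);u=np.linalg.svd(q,full_matrices=False)[2][0];print(n,len(P),np.degrees(np.arctan2(abs(u[1]),abs(u[0]))))
    for h in(.14,.155,.17,.185,.196):
        m=(abs(z-h)<.006)&(np.hypot(x-.49,y+.17)<.03)
        if m.sum():print(n,h,W[m].mean(0).round(4))
```

```text
[0.54676469 0.01002053 0.200426  ] [ 1.79985660e+02 -4.58992170e-02 -8.42981103e+01] 0.007868946946897494 19.99495178461075 [-10.17149542   1.76874329  14.49296987] [ 0.02  0.    0.03  0.07 -0.   -0.03]
kin 60.74750592696032 0.1644232211494042
scene 256 59.712667766927694
scene 0.14 [ 0.4828 -0.1728  0.1397]
scene 0.155 [ 0.4825 -0.1721  0.1547]
scene 0.17 [ 0.4824 -0.173   0.1709]
scene 0.185 [ 0.4829 -0.1725  0.1853]
scene 0.196 [ 0.4856 -0.1716  0.1947]
top 0.14 [ 0.4872 -0.1659  0.1382]
top 0.155 [ 0.4883 -0.1664  0.1568]
top 0.17 [ 0.4886 -0.1658  0.1713]
top 0.185 [ 0.4872 -0.1676  0.1853]
top 0.196 [ 0.4896 -0.1707  0.1963]
```

View pics/c4.png

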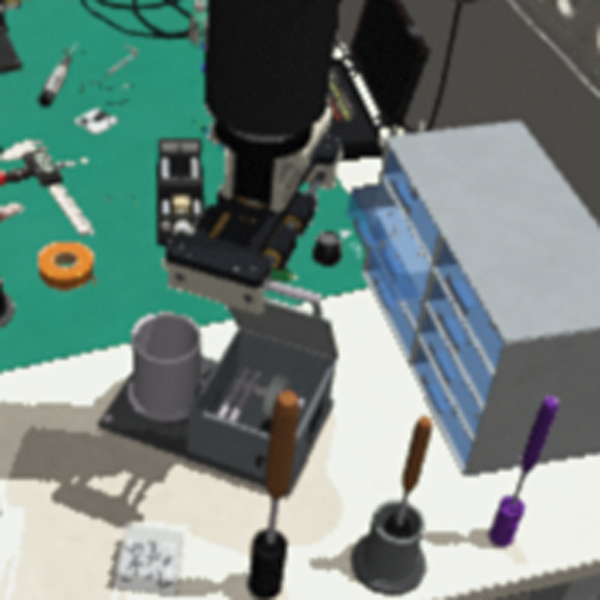

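The cover is open at about 60° (two estimates, 59.7 and 60.7) and the brush is in its stand (crop 408,480). I'll ease the radial push slightly and check it stays steady.

Request:
carry_out(
  deltas=[
    [0, [0, 0.4, -0.7], [0, 0, 0]],
    [0, [0, 0.8, -1.4], [0, 0, 0]],
    [0, [0, 0.8, -1.4], [0, 0, 0]],
    [0, [0, 0.8, -1.4], [0, 0, 0]],
    [0, [0, 0.8, -1.4], [0, 0, 0]],
    [0, [0, 0.8, -1.4], [0, 0, 0]],
    [0, [0, 0.8, -1.4], [0, 0, 0]],
    [0, [0, 0.8, -1.4], [0, 0, 0]],
  ],
)

```text
time_s: 19.9
tcp_pos: [0.5462, 0.01, 0.2002]
eef_rot: [180.0, -0.0, -84.3]
contact_force: [-6.5, -1.0, 7.3]
gripper_width: 0.0082
gripper_force: 20.0
```

Run:
```python
from h import *
for i in range(2):
    s=r.get_state();print(s['tcp_pos'],s['gripper_force'],s['contact_force'].round(1),s['qd'].round(2))
    cap('scene');W,p=world('scene')
    z=W[...,2];x=W[...,0];y=W[...,1]
    X=(x-.6265)*.995+(y-.0025)*.0995; Y=-(x-.6265)*.0995+(y-.0025)*.995
    m=(abs(Y)<.05)&(X<-.01)&(X>-.12)&(z>.085)&(z<.17)&(abs(z-.075+X*1.73)<.03);P=np.c_[X[m],z[m]]
    u=np.linalg.svd(P-np.median(P,0),full_matrices=False)[2][0];ang=np.degrees(np.arctan2(abs(u[1]),abs(u[0])));print(ang)
if 56.5<ang<63.5: print(r.close_job())
```

```text
[0.54624003 0.01002443 0.200243  ] 19.99449133872986 [-6.5 -1.   7.3] [ 0.01  0.15  0.02 -0.04 -0.01  0.12]
59.53352180029918
[0.54622226 0.01001459 0.20024887] 19.994485080242157 [-6.5 -0.6  7.4] [ 0.08  0.03 -0.05  0.05  0.11 -0.01]
59.56183245886118
the job is handed in; nothing more can be done
None
```

I handed the job in at about 20 s: the cup was brushed twice, the brush is upright in its stand again, and the gripper is holding the cover still at about 60° (measured 59.5°); no verdict came back.

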